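# Gauge the mouth of an empty jar

### The arm

A 6-joint arm with a two-finger parallel gripper is mounted at the origin on a cart in front of the work surface, level with it; the furniture and walls round the work are solid. World frame = base frame: x ahead of the robot, y to its left, z up, the work surface at z = 0. Lengths are in m, angles in rad, forces in N, time in s.
With the tool pointing down it reaches from about 0.35 to 0.875 m from the base axis. Payload 4.2 kg.
Tool frame: the origin (TCP) lies on the centre line of the jaws, within the pads' length; the fingertips stand 25 mm ahead of it and the grasp point (between the pads) lies 6 mm ahead of it; y points along the fingers, z is the direction in which the jaws open and shut, and the axes are right-handed (so a half turn about y gives the same grasp; the last joint's range is limited). The gripper opens to 87 mm and grips with 3 to 60 N. Pads are 19 mm wide; open, the fingers measure 117 mm over their backs; the gripper's body (75 mm by 190 mm) begins 51 mm behind the grasp point.
Start: joints at [-0.973, 0.385, 0.008, 0, -1.194, -0.259], TCP at [0.208, -0.589, 0.248] pointing down, gripper open.
Joint ranges: [-3.14, 3.14], [-1.21, 2.06], [-1.07, 1.41], [-3.16, 2.05], [-2.99, -0.16], [-3.1, 3.1]. Speed limits (rad/s): [2.79, 2.79, 3.14, 3.14, 3.14, 3.14].

### API

Orientations are given as a unit quaternion [w, x, y, z].
In Python, from workcell import telemetry, cams, order, nets gives the robot as it stands. The module is installed in compiled form; this text tells all that it offers.
- The arm moves only by the shell command python3 -m pendant 'ROWS'. ROWS is JSON, a list of rows, each a list of 7 numbers: the finger opening in mm, from 0 to 87, then the shift along the tool's x, y, z in mm, then the turn, a rotation vector about the tool's x, y, z in rad. In form: [[hand, dx, dy, dz, ax, ay, az], ...]. A call has 1 to 20 rows; each row is the pose to reach, as a shift and turn from the pose commanded when the call began, along the tool's axes at that moment; what a row does not reach only later rows make up. A row lasts 1/12 s, in which the tool goes at most 41.7 mm and 7.16 degrees, less where a joint would pass 70% of its speed; a pose out of reach is approached as far as the arm can. A call with a gripper value outside its range is refused whole. The fingers move at their own pace and stop on an object; the grip force is fixed at half the most. Time passes only in rows, so rows that repeat a pose let the fingers close. It gives the time, the measured TCP pose, the force and the opening at its end, in the units of the state.
- telemetry.read_state(): the state, without advancing time (a new reading comes with each control period).
- cams.snapshot(name): name is "scene" or "top" or "wrist"; returns (picture, depth): 420x560x3 uint8, red, green, blue; 420x560 float32, m along the optical axis (not along the pixel's ray), 0 where there is no reading.
- cams.camera_info(name): a dict with "camera_matrix" (3x3 intrinsics, pixels), "D" ([k1, k2, p1, p2, k3] as OpenCV has them; the pictures are not rectified), "R" (3x3) and "t" (3): a world point X has camera coordinates R X + t. Camera axes: x right, y down, z forward; pixel columns grow to the right and rows downward; lengths in m; the calibration is good to about 2 mm. A picture is of the moment at which its call begins: read the wrist's pose just before it. camera_info takes no time and is no camera call; for the wrist camera it gives the pose at the moment of the call.
- order.sign_off(): hands the job in, once; it reports no verdict.
Trained networks look in the newest picture that a camera, given by its name, has taken for a name from the list of things; names that differ only in an ending like _2 or _b are one class to them, and where a whole thing is asked for, a point or a joint stands for the part that bears it (a point fixed in the world has none). Each returns a list of dicts, best first, with "confidence" (0 to 1); they miss things now and then, are a little off and sometimes report something else, mostly with a low value. They report only what shows in the picture. A call takes as long as a camera call. They do not tell look-alikes from the thing itself.
- nets.find_in(camera, name): "rect" ([left, top, width, height] in pixels, round what is visible of it).
- nets.regions_of(camera, name): "pixels" (420x560 bool, what is visible of it) and "rect" ([left, top, width, height] in pixels, round what is visible of it).
The state is a dict: "t": time; "q": joint angles; "dq": joint speeds; "tau": joint torques, N m; "tool_pos": TCP position; "tool_rot": TCP orientation; "ft_force": force on the tool from outside, world axes, zero at the start; "torque": the same for the moment, N m; "grip_width": finger opening in m.
Only numpy, scipy, OpenCV 4.12 (cv2) and the standard library are available. Lean on these libraries where they do the work, as an engineer would, in place of code of your own. Each camera call takes 0.05 s, during which the arm holds its last target. There are 200 camera calls.

### The job

Check the mouth of the empty jar that sits in the blue nest: lift the telescoping bore gauge from its grey stand by the black handle, set it into the jar's mouth until its collar rests on the rim, and press the handle fully down so that the two plungers spring out against the glass. Let the handle rise again, which locks the plungers, then draw the gauge straight up out of the jar and put it back upright on its stand, collar on the two cheeks, still locked at the jar's size. Do not press the handle anywhere else, and leave the two filled jars alone.

Things in the scene. Friction and masses are not known exactly. Their poses are not given: they have to be found in the camera images.
- gauge_grip (a point): centre of the gauge's handle, a black ribbed upright cylinder 26 mm in diameter, 36 mm tall, red dot on top; grasp here from above, from any side. z is up along the gauge, y is the line of the plungers. Handle up, this point is 64 mm above the collar's underside. The handle slides down on the stem; the gauge (0.3 kg) hangs from it with the handle staying up
- gauge: the bore gauge; origin at the centre of its collar's underside. Collar: aluminium disc 74 mm in diameter, 7 mm thick, with a round hub 37 mm wide up to 23 mm above the underside. Below it only a 12 mm stem with a crosshead 26 mm long in y, 14 mm thick; lowest point 37 mm below the collar's underside
- gauge_handle (a joint): travel of the handle: 0 up (plungers locked where they are by friction), 0.015 m fully pressed down; a spring brings it up again. The plungers start to move at about 4 mm and are out against the jar's mouth at about 11 mm. Pressing fully down takes about 10 N
- tip_a (a point): outer end of the brass plunger on the gauge's +y side, 9 mm in diameter, rounded, 30 mm below the collar's underside. Drawn in, it is flush with the crosshead, 13 mm from the gauge's axis; it can come out by 16 mm. Plungers do not go back in by themselves
- tip_b (a point): outer end of the other plunger, on the gauge's -y side. The distance between the two tips is the gauge's reading: about 26 mm at the start, about 49 mm in the jar's mouth, 58 mm when sprung out in free air
- jar_mouth (a point): centre of the mouth, at rim height, of the empty clear glass jar: 70 mm in diameter, 112 mm tall, mouth bore about 49 mm, straight down inside, rim about 60 mm outside. It stands clamped upright in a round blue nest 104 mm in diameter, fixed to the worktop; the rim is 120 mm above the worktop
- stand_top (a point): centre of the top of the grey gauge stand, fixed, 60 mm above the worktop: two upright cheeks 12 mm thick in x, 84 mm long in y, 40 mm apart, open at both y ends, on a 94 mm square base. The gauge hangs in the gap, collar on the cheeks, plungers along the stand's y; it starts within 6 mm and 10 degrees of that; put it back in about the same direction
- dark_jar: loose open jar filled with dark grey paste, 70 mm in diameter, 113 mm tall, origin at the centre of its underside; a bystander
- amber_jar: loose open jar filled with amber paste, 70 mm in diameter, 113 mm tall, origin at the centre of its underside; a bystander
There are look-alikes about, which are no part of the job. What is shaped like the gauge but purple is not meant. What is shaped like the part that bears stand_top but green is not meant.

How it is judged:
By the outcome, as a careful person would: the job done as asked, in the order asked, and still so for the second after the job is handed in, with the robot touching nothing.
It also fails if it takes over 56 s, if anything falls off the work surface, if the arm or the gripper's body presses on something with over 40 N, if the wrist force passes 120 N, or if a joint passes its speed limit or range.

## Working session

There is one attempt and no reset: what is moved stays moved. The work goes in short steps, Python scripts to look and compute and a shell command to move; the robot and the scene stay as the last step left them, time stands still between calls to the robot, and variables do not carry over. Pictures are saved under pics/ and viewed, about 8 in all and at most 12, crops included, and the job is handed in when it is done.

```bash
mkdir -p pics; cat > h.py <<'E'
import numpy as np, cv2
from workcell import telemetry, cams, order, nets
from scipy.spatial.transform import Rotation as Rn
def snap(n):
    i=cams.camera_info(n); p,d=cams.snapshot(n); return p,d,i
def cloud(d,i):
    h,w=d.shape; K=np.array(i["camera_matrix"],float); u,v=np.meshgrid(np.arange(w),np.arange(h))
    pts=np.stack([u,v],-1).reshape(-1,1,2).astype(np.float64)
    n=cv2.undistortPoints(pts,K,np.array(i["D"],float)).reshape(h,w,2)
    c=np.dstack([n*d[...,None],d]); X=(c-np.array(i["t"]))@np.array(i["R"])
    X[d==0]=np.nan; return X
def save(f,p): cv2.imwrite("pics/"+f,cv2.cvtColor(p,cv2.COLOR_RGB2BGR))
def proj(i,P):
    R=np.array(i["R"]);t=np.array(i["t"],float)
    return cv2.projectPoints(np.array(P,float).reshape(-1,1,3),cv2.Rodrigues(R)[0],t,np.array(i["camera_matrix"],float),np.array(i["D"],float))[0].reshape(-1,2)
def Rt(s): 
    q=s["tool_rot"]; return Rn.from_quat([q[1],q[2],q[3],q[0]]).as_matrix()
E
python3 - <<'E'
from h import *
s=telemetry.read_state(); print({k:np.round(v,3).tolist() for k,v in s.items()}); print(np.round(Rt(s),3))
for n in ("scene","top"):
    p,d,i=snap(n); save(n+"1.png",p); X=cloud(d,i)
    for nm in ("gauge_grip","gauge","jar_mouth","stand_top","dark_jar","amber_jar"):
        try:
            for r in nets.regions_of(n,nm)[:4]:
                m=r["pixels"]; q=X[m]; print(n,nm,round(r["confidence"],2),np.round(r["rect"]).tolist(),np.round(np.nanmedian(q,0),3), np.round(np.nanmax(q[:,2]),3))
        except Exception as e: print(n,nm,e)
E
```

```text
{'t': 0.0, 'q': [-0.973, 0.386, 0.007, -0.001, -1.194, -0.259], 'dq': [0.001, 0.001, 0.0, -0.0, 0.0, -0.0], 'tau': [-0.0, -39.066, 18.741, 4.22, 0.011, -0.0], 'tool_pos': [0.208, -0.589, 0.246], 'tool_rot': [0.698, -0.696, -0.119, 0.119], 'ft_force': [0.298, -0.448, 0.339], 'torque': [0.004, 0.042, -0.018], 'grip_width': 0.087}
[[ 0.943 -0.001 -0.332]
 [ 0.332  0.002  0.943]
 [-0.    -1.     0.002]]
scene gauge_grip 0.72 [363.0, 201.0, 15.0, 22.0] [ 0.452 -0.116  0.111] 0.124
scene gauge_grip 0.66 [371.0, 163.0, 17.0, 19.0] [ 0.475 -0.241  0.133] 0.147
scene gauge 0.89 [351.0, 202.0, 34.0, 47.0] [ 0.451 -0.116  0.049] 0.124
scene gauge 0.75 [366.0, 164.0, 22.0, 39.0] [ 0.475 -0.24   0.077] 0.147
scene jar_mouth 0.97 [240.0, 222.0, 52.0, 70.0] [0.596 0.078 0.06 ] 0.124
scene stand_top 0.64 [182.0, 205.0, 52.0, 51.0] [0.78  0.036 0.034] 0.066
scene stand_top 0.62 [350.0, 193.0, 50.0, 32.0] [ 0.45  -0.22   0.021] 0.065
scene dark_jar 0.74 [305.0, 242.0, 36.0, 57.0] [0.481 0.062 0.083] 0.116
scene amber_jar 0.67 [254.0, 294.0, 41.0, 60.0] [0.503 0.209 0.085] 0.115
top gauge_grip 0.63 [375.0, 278.0, 15.0, 15.0] [ 0.479 -0.245  0.141] 0.148
top gauge 0.93 [314.0, 281.0, 31.0, 29.0] [ 0.455 -0.121  0.045] 0.124
top gauge 0.61 [364.0, 270.0, 25.0, 31.0] [ 0.479 -0.243  0.068] 0.148
top gauge 0.34 [249.0, 270.0, 28.0, 22.0] [0.487 0.04  0.089] 0.115
top jar_mouth 0.75 [238.0, 215.0, 37.0, 40.0] [0.608 0.057 0.021] 0.124
top stand_top 0.75 [353.0, 267.0, 40.0, 39.0] [ 0.472 -0.218  0.01 ] 0.066
top stand_top 0.67 [253.0, 146.0, 42.0, 44.0] [0.804 0.027 0.013] 0.066
top dark_jar 0.59 [251.0, 268.0, 26.0, 24.0] [0.489 0.042 0.089] 0.115
top amber_jar 0.97 [185.0, 254.0, 36.0, 28.0] [0.511 0.188 0.084] 0.116
```

```bash
python3 - <<'E'
import cv2,numpy as np
a=cv2.imread("pics/scene1.png")[140:370,160:420]; b=cv2.imread("pics/top1.png")[130:330,170:430]
cv2.imwrite("pics/c1.png",np.vstack([cv2.resize(a,(570,300*570//340-0),interpolation=3)[:300*570//340],cv2.resize(b,(570,438//4*1),interpolation=3)])) if 0 else cv2.imwrite("pics/c1.png",np.hstack([cv2.resize(a,(400,354),interpolation=3),cv2.copyMakeBorder(cv2.resize(b,(400,308),interpolation=3),0,46,0,0,0)]))
E
```

```text
(no output)
```

View pics/c1.png

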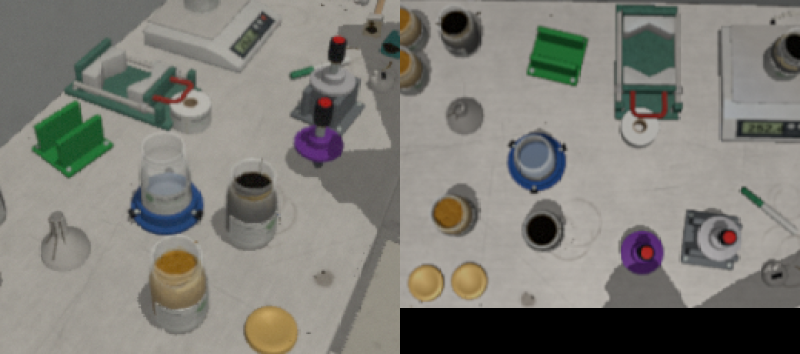

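View pics/scene1.png

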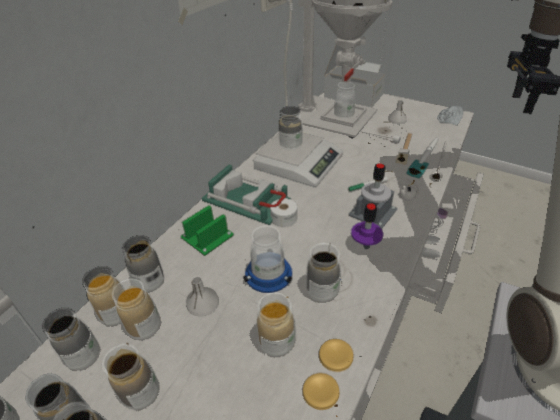

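Candidates for the gauge: the black/white one in the grey stand at scene (379,172), and the purple look-alike at (370,212), standing free. Candidates for the stand: grey at (375,208), green at (207,229). I choose the grey pair. The jar in the blue nest is at (267,255). Next I move above the gauge and take a close crop with the wrist camera.

```bash
python3 -m pendant '[[87,370,-50,234,0,0,0],[87,370,-50,234,0,0,0],[87,370,-50,234,0,0,0],[87,370,-50,234,0,0,0],[87,370,-50,234,0,0,0],[87,370,-50,234,0,0,0],[87,370,-50,234,0,0,0],[87,370,-50,234,0,0,0],[87,370,-50,234,0,0,0],[87,370,-50,234,0,0,0],[87,370,-50,234,0,0,0],[87,370,-50,234,0,0,0],[87,370,-50,234,0,0,0],[87,370,-50,234,0,0,0]]'
cat > look.py <<'E'
from h import *
import sys
p,d,i=snap("wrist"); save(sys.argv[1],p); X=cloud(d,i)
s=telemetry.read_state(); print(s["t"],np.round(s["tool_pos"],4),np.round(Rt(s),3).tolist(),np.round(s["ft_force"],2))
for nm in sys.argv[2:]:
    for r in nets.regions_of("wrist",nm)[:3]:
        m=r["pixels"]; q=X[m]; q=q[~np.isnan(q[:,0])]
        if len(q)<5: print(nm,r["rect"]);continue
        zt=np.percentile(q[:,2],98); t=q[q[:,2]>zt-.004]
        c,rad=cv2.minEnclosingCircle(t[:,:2].astype(np.float32))
        print(nm,round(r["confidence"],2),np.round(r["rect"]).tolist(),"ztop",np.round(zt,4),"mean",np.round(t.mean(0),4),"circ",np.round(c,4),round(rad,4),"rgb",p[m].mean(0).round())
E
python3 look.py w1.png gauge_grip gauge stand_top
```

```text
t: 1.87
tool_pos: [0.4786, -0.2458, 0.2974]
tool_rot: [0.697, -0.697, -0.119, 0.119]
ft_force: [-0.7, 0.4, 0.3]
grip_width: 0.0869
1.9167 [ 0.4783 -0.2463  0.2974] [[0.943, -0.001, -0.332], [0.332, 0.0, 0.943], [-0.001, -1.0, 0.0]] [-0.27 -0.2   0.78]
gauge_grip 0.95 [264.0, 176.0, 27.0, 31.0] ztop 0.1452 mean [ 0.4778 -0.2491  0.1434] circ [ 0.4782 -0.2491] 0.0126 rgb [116.  27.  25.]
gauge_grip 0.84 [374.0, 188.0, 33.0, 28.0] ztop 0.1218 mean [ 0.4536 -0.1243  0.12  ] circ [ 0.4541 -0.1238] 0.0128 rgb [87. 22. 22.]
gauge 0.58 [248.0, 150.0, 59.0, 59.0] ztop 0.1446 mean [ 0.4781 -0.2491  0.1433] circ [ 0.4785 -0.2487] 0.0129 rgb [181. 156. 153.]
gauge 0.58 [348.0, 168.0, 53.0, 46.0] ztop 0.1212 mean [ 0.4536 -0.1252  0.12  ] circ [ 0.4538 -0.1247] 0.0125 rgb [96. 36. 99.]
stand_top 0.95 [242.0, 132.0, 81.0, 80.0] ztop 0.0614 mean [ 0.4708 -0.2411  0.0601] circ [ 0.4775 -0.2456] 0.0506 rgb [113. 114. 113.]
stand_top 0.55 [392.0, 386.0, 8.0, 26.0] ztop 0.3856 mean [ 0.4592 -0.2277  0.3858] circ [ 0.4593 -0.2276] 0.0014 rgb [ 59. 103.  63.]
```

View pics/w1.png

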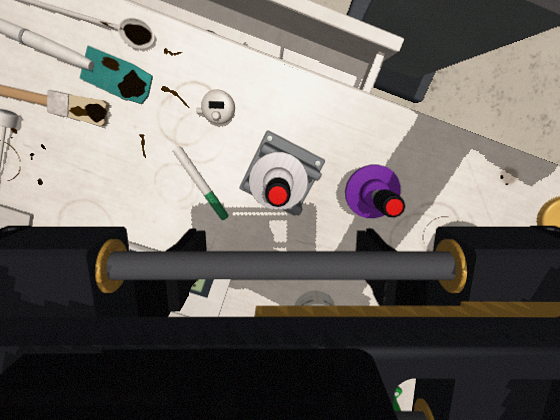

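The grey-stand gauge is at wrist (277,192), with a white collar and red dot; the purple one is at (393,205). The choice is confirmed, so I descend and grip.

```bash
python3 -m pendant '[[87,-1,40,-3,0,0,0],[87,-1,80,-3,0,0,0],[87,-1,120,-3,0,0,0],[87,-1,150,-3,0,0,0],[87,-1,167,-3,0,0,0],[87,-1,167,-3,0,0,0],[0,-1,167,-3,0,0,0],[0,-1,167,-3,0,0,0],[0,-1,167,-3,0,0,0],[0,-1,167,-3,0,0,0],[0,-1,167,-3,0,0,0],[0,-1,167,-3,0,0,0],[0,-1,167,-3,0,0,0],[0,-1,167,-3,0,0,0]]'
```

```text
t: 3.23
tool_pos: [0.4791, -0.2489, 0.1308]
tool_rot: [-0.697, 0.697, 0.119, -0.119]
ft_force: [-0.1, 0.1, 0.2]
grip_width: 0.0416
```

```bash
python3 -m pendant '[[0,0,0,0,0,0,0],[0,0,0,0,0,0,0],[0,0,0,0,0,0,0],[0,0,0,0,0,0,0],[0,0,0,0,0,0,0],[0,0,0,0,0,0,0]]'; python3 -m pendant '[[0,0,-30,0,0,0,0],[0,0,-70,0,0,0,0],[0,0,-110,0,0,0,0],[0,0,-140,0,0,0,0],[0,0,-140,0,0,0,0],[0,0,-140,0,0,0,0]]'
```

```text
t: 3.73
tool_pos: [0.4791, -0.2491, 0.1306]
tool_rot: [-0.697, 0.697, 0.119, -0.119]
ft_force: [-0.1, -1.4, -1.7]
grip_width: 0.0252
t: 4.23
tool_pos: [0.4791, -0.2485, 0.2713]
tool_rot: [0.697, -0.697, -0.12, 0.118]
ft_force: [-0.7, -0.3, -5.0]
grip_width: 0.0252
```

```bash
cat > jar.py <<'E'
from h import *
import sys
from scipy.optimize import least_squares
for n in sys.argv[1:]:
    p,d,i=snap(n); X=cloud(d,i); save("jar_"+n+".png",p)
    for r in nets.regions_of(n,"jar_mouth")[:1]:
        m=cv2.dilate(r["pixels"].astype(np.uint8),np.ones((5,5)))>0
        q=X[m]; q=q[(q[:,2]>.113)&(q[:,2]<.128)]
        f=least_squares(lambda v:np.hypot(q[:,0]-v[0],q[:,1]-v[1])-.0273,q[:,:2].mean(0),loss="soft_l1",f_scale=.002)
        print(n,r["rect"],"rim pts",len(q),"fit",f.x.round(4),"rms",np.sqrt(np.mean(f.fun**2)).round(4))
    x,y,w,h=[int(v) for v in r["rect"]]
    hsv=cv2.cvtColor(p,cv2.COLOR_RGB2HSV); b=(hsv[...,0]>100)&(hsv[...,0]<125)&(hsv[...,1]>140)
    z=np.zeros_like(b); z[max(0,y-30):y+h+30,max(0,x-30):x+w+30]=1; q=X[b&z]; q=q[~np.isnan(q[:,0])&(q[:,2]<.05)]
    if len(q): print(" nest", cv2.minEnclosingCircle(q[:,:2].astype(np.float32)), np.percentile(q[:,2],[5,50,95]).round(3), q[:,:2].min(0),q[:,:2].max(0))
E
python3 jar.py top scene
```

```text
top [240.1, 216.7, 36.5, 38.8] rim pts 138 fit [0.6114 0.0588] rms 0.0014
 nest ((0.610791027545929, 0.05831419304013252), 0.04899713024497032) [0.005 0.022 0.029] [0.56338057 0.01071055] [0.6573212 0.1059134]
scene [239.1, 222.3, 51.8, 68.2] rim pts 265 fit [0.6071 0.0579] rms 0.0231
 nest ((0.6043971180915833, 0.06206410005688667), 0.050661277025938034) [0.008 0.015 0.029] [0.55409791 0.01951381] [0.65320523 0.10854014]
```

```bash
python3 - <<'E'
from h import *
i=cams.camera_info("wrist"); s=telemetry.read_state(); R=np.array(i["R"]);t=np.array(i["t"]);T=Rt(s)
print("cam pos in tool",T.T@(-R.T@t-s["tool_pos"]),"fwd in tool",T.T@R[2],"right",T.T@R[0])
J=np.array([.611,.0585,.12])
print("delta mm to jar", (T.T@(J-np.array(s["tool_pos"]))*1000).round(1))
# visibility for offsets along tool x
for ox in(-.12,-.09,-.06,0,.06,.09,.12):
    tp=np.array([.611,.0585,.271])+T@[ox,0,0]; sh=tp-np.array(s["tool_pos"])
    a=np.linspace(0,6.28,9); rim=J+np.c_[.0275*np.cos(a),.0275*np.sin(a),0*a]
    print(ox,proj(i,rim-sh).round().astype(int)[[0,2,4,6]].tolist())
E
```

```text
cam pos in tool [-0.06707451 -0.13782258  0.00073606] fwd in tool [ 2.47537868e-01  9.68878209e-01 -1.43262649e-04] right [5.13082548e-04 1.67774134e-05 9.99999868e-01]
delta mm to jar [228.3 147.7 244.7]
-0.12 [[271, 325], [303, 311], [288, 282], [256, 296]]
-0.09 [[271, 301], [304, 287], [288, 256], [255, 271]]
-0.06 [[271, 276], [304, 261], [289, 229], [255, 245]]
0 [[271, 222], [305, 206], [289, 171], [253, 188]]
0.06 [[270, 163], [307, 145], [289, 106], [252, 125]]
0.09 [[270, 131], [307, 112], [290, 71], [251, 91]]
0.12 [[269, 97], [308, 77], [290, 34], [250, 55]]
```

```bash
python3 look.py w2.png gauge
```

```text
4.4833 [ 0.478  -0.2486  0.2682] [[0.943, -0.005, -0.332], [0.332, 0.001, 0.943], [-0.004, -1.0, 0.003]] [-0.41 -0.41 -3.32]
gauge 0.75 [228.0, 175.0, 101.0, 125.0] ztop 0.2817 mean [ 0.482  -0.2463  0.2807] circ [ 0.4776 -0.2482] 0.0129 rgb [150. 135. 133.]
gauge 0.6 [352.0, 172.0, 64.0, 53.0] ztop 0.1213 mean [ 0.4532 -0.1248  0.1201] circ [ 0.454  -0.1236] 0.0127 rgb [ 99.  38. 102.]
```

View pics/w2.png

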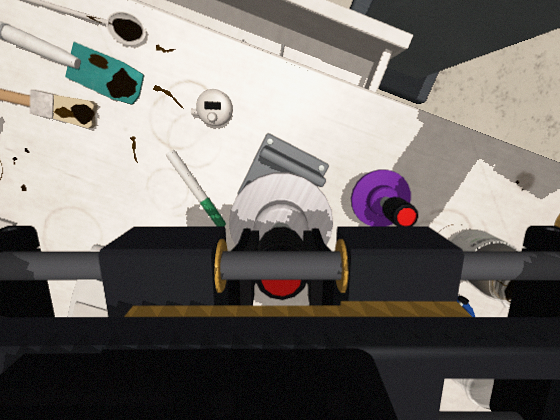

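The gauge hangs upright in the jaws (collar at about (280,215)) and the grey stand is empty behind it. I go past the jar to look at its mouth.

```bash
python3 -m pendant '[[0,308,0,245,0,0,0],[0,308,0,245,0,0,0],[0,308,0,245,0,0,0],[0,308,0,245,0,0,0],[0,308,0,245,0,0,0],[0,308,0,245,0,0,0],[0,308,0,245,0,0,0],[0,308,0,245,0,0,0],[0,308,0,245,0,0,0],[0,308,0,245,0,0,0],[0,308,0,245,0,0,0],[0,308,0,245,0,0,0],[0,308,0,245,0,0,0]]'; python3 look.py w3.png gauge; python3 jar.py wrist
```

```text
t: 5.62
tool_pos: [0.6875, 0.0841, 0.2692]
tool_rot: [-0.697, 0.697, 0.118, -0.12]
ft_force: [-0.2, -0.6, -2.6]
grip_width: 0.0254
5.6667 [0.6875 0.0836 0.2698] [[0.943, -0.002, -0.332], [0.332, -0.001, 0.943], [-0.002, -1.0, -0.0]] [ 0.17 -0.76 -2.91]
gauge 0.85 [229.0, 172.0, 101.0, 129.0] ztop 0.2828 mean [0.691  0.086  0.2829] circ [0.6774 0.0818] 0.023 rgb [171. 156. 154.]
wrist [236.6, 69.8, 86.2, 86.0] rim pts 1066 fit [0.6095 0.0593] rms 0.0014
 nest ((0.6084415912628174, 0.06271187961101532), 0.054100994020700455) [0.007 0.009 0.027] [0.55475423 0.00884774] [0.6600856  0.11047119]
```

View pics/w3.png

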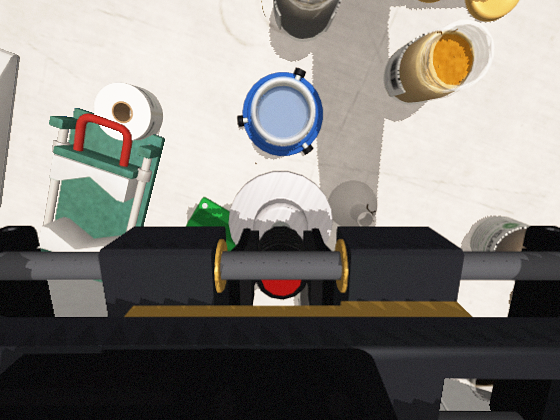

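Jar mouth is at about (282,110), centred at (0.6100, 0.0592). I move over it and lower to just above contact.

```bash
python3 -m pendant '[[0,-40,0,2,0,0,0],[0,-81,0,2.5,0,0,0],[0,-81,0,2.5,0,0,0],[0,-81,0,2.5,0,0,0],[0,-81,0,2.5,0,0,0],[0,-81,30,2.5,0,0,0],[0,-81,50,2.5,0,0,0],[0,-81,65,2.5,0,0,0],[0,-81,74,2.5,0,0,0],[0,-81,74,2.5,0,0,0],[0,-81,74,2.5,0,0,0]]'; python3 - <<'E'
from h import *
s=telemetry.read_state();print(s["tool_pos"],s["ft_force"])
p,d,i=snap("scene");a=p[185:305,210:330]
p,d,i=snap("wrist");b=p[60:320,130:430]
save("ins.png",np.hstack([cv2.resize(a,(390,390),interpolation=3),cv2.resize(b,(400,347),interpolation=3)] if 0 else [cv2.resize(a,(390,390),interpolation=3),cv2.resize(b,(400,390),interpolation=3)]))
E
```

```text
t: 6.73
tool_pos: [0.6119, 0.0601, 0.1969]
tool_rot: [-0.697, 0.697, 0.12, -0.119]
ft_force: [0.4, -0.3, -3.1]
grip_width: 0.0252
[0.61194425 0.06006168 0.19692619] [ 0.36907318 -0.32718949 -3.08876743]
```

View pics/ins.png

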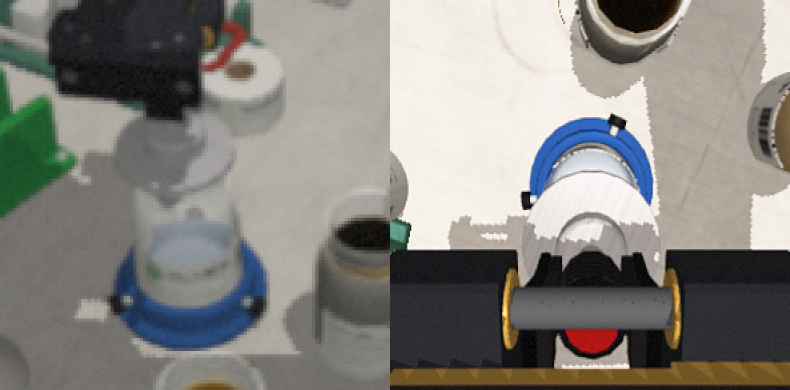

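The collar sits just above the rim with the crosshead inside, centred. I lower further and press step by step.

```bash
python3 -m pendant '[[0,-1.5,3,0,0,0,0],[0,-1.5,6,0,0,0,0],[0,-1.5,8,0,0,0,0],[0,-1.5,8,0,0,0,0]]';python3 -m pendant '[[0,0,3,0,0,0,0],[0,0,6,0,0,0,0],[0,0,9,0,0,0,0],[0,0,11,0,0,0,0],[0,0,11,0,0,0,0],[0,0,11,0,0,0,0]]'
```

```text
t: 7.17
tool_pos: [0.6102, 0.0596, 0.1899]
tool_rot: [-0.697, 0.697, 0.12, -0.118]
ft_force: [-0.4, 0.7, 3.0]
grip_width: 0.0253
t: 7.67
tool_pos: [0.6105, 0.0597, 0.1796]
tool_rot: [-0.697, 0.697, 0.121, -0.118]
ft_force: [-1.1, 1.0, 5.8]
grip_width: 0.0251
```

```bash
python3 -m pendant '[[0,0,2,0,0,0,0],[0,0,4,0,0,0,0],[0,0,4,0,0,0,0],[0,0,4,0,0,0,0]]';python3 -m pendant '[[0,0,1,0,0,0,0],[0,0,2,0,0,0,0],[0,0,2,0,0,0,0],[0,0,2,0,0,0,0]]'
```

```text
t: 8.0
tool_pos: [0.6106, 0.0597, 0.176]
tool_rot: [-0.697, 0.697, 0.121, -0.118]
ft_force: [-1.7, 0.3, 8.2]
grip_width: 0.0255
t: 8.33
tool_pos: [0.6107, 0.0597, 0.175]
tool_rot: [-0.697, 0.697, 0.121, -0.118]
ft_force: [-2.3, 1.2, 12.1]
grip_width: 0.025
```

```bash
python3 -m pendant '[[0,0,2,0,0,0,0],[0,0,2,0,0,0,0],[0,0,2,0,0,0,0],[0,0,2,0,0,0,0]]';python3 -m pendant '[[0,0,-4,0,0,0,0],[0,0,-8,0,0,0,0],[0,0,-12,0,0,0,0],[0,0,-16,0,0,0,0],[0,0,-18,0,0,0,0],[0,0,-18,0,0,0,0],[0,0,-18,0,0,0,0]]'
```

```text
t: 8.67
tool_pos: [0.6109, 0.0597, 0.1748]
tool_rot: [-0.696, 0.697, 0.122, -0.118]
ft_force: [-6.0, 1.2, 18.0]
grip_width: 0.0255
t: 9.25
tool_pos: [0.6101, 0.0595, 0.1877]
tool_rot: [-0.697, 0.697, 0.12, -0.119]
ft_force: [3.0, 0.9, 2.2]
grip_width: 0.0253
```

Full press is confirmed: a hard stop at 18 N with no further travel. The handle is coming back up; now I draw the gauge straight out.

```bash
python3 -m pendant '[[0,0,-3,0,0,0,0],[0,0,-6,0,0,0,0],[0,0,-10,0,0,0,0],[0,0,-14,0,0,0,0],[0,0,-20,0,0,0,0],[0,0,-28,0,0,0,0],[0,0,-40,0,0,0,0],[0,0,-60,0,0,0,0],[0,0,-85,0,0,0,0],[0,0,-105,0,0,0,0],[0,0,-105,0,0,0,0],[0,0,-105,0,0,0,0]]'; python3 look.py w4.png gauge; python3 - <<'E'
from h import *
p,d,i=snap("scene"); s=telemetry.read_state(); u,v=proj(i,[np.array(s["tool_pos"])-[0,0,.08]])[0].astype(int); print(u,v,[ (r["rect"],r["confidence"]) for n in("tip_a",) for r in nets.find_in("scene",n)])
a=p[v-60:v+60,u-60:u+60];p,d,i=snap("wrist");b=p[60:320,130:430]
save("out.png",np.hstack([cv2.resize(a,(390,390),interpolation=3),cv2.resize(b,(400,390),interpolation=3)]))
E
```

```text
t: 10.25
tool_pos: [0.6095, 0.0597, 0.2937]
tool_rot: [0.697, -0.697, -0.12, 0.118]
ft_force: [0.2, 1.1, -4.8]
grip_width: 0.0253
10.3 [0.6086 0.0595 0.2917] [[0.943, -0.002, -0.332], [0.332, 0.001, 0.943], [-0.001, -1.0, 0.001]] [-0.45 -0.32 -3.99]
gauge 0.93 [143.0, 3.0, 64.0, 31.0] ztop 0.0605 mean [ 0.4647 -0.1176  0.0592] circ [ 0.4606 -0.1191] 0.0163 rgb [120.  55. 150.]
gauge 0.55 [230.0, 174.0, 103.0, 127.0] ztop 0.3074 mean [0.6131 0.0615 0.307 ] circ [0.5998 0.0552] 0.023 rgb [167. 152. 150.]
262 199 []
```

View pics/out.png

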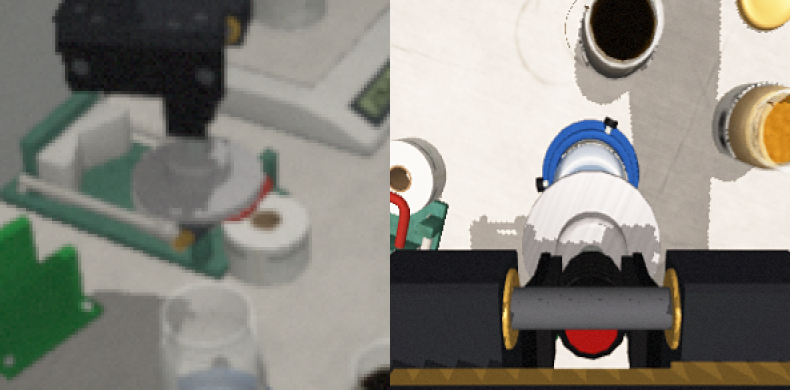

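Gauge drawn out, with a brass plunger end showing beside the crosshead at crop (183,240). I check the plunger direction against the stand.

```bash
python3 - <<'E'
from h import *
s=telemetry.read_state(); tp=np.array(s["tool_pos"])
p,d,i=snap("scene"); X=cloud(d,i); hsv=cv2.cvtColor(p,cv2.COLOR_RGB2HSV).astype(int)
b=(hsv[...,0]>8)&(hsv[...,0]<28)&(hsv[...,1]>110); z=np.zeros_like(b); z[195:225,240:285]=1
q=X[b&z]; q=q[np.abs(q[:,2]-(tp[2]-.1))<.02]; print("tip",len(q),(np.median(q,0)-tp).round(4) if len(q) else"")
p,d,i=snap("top"); X=cloud(d,i)
g=X[255:325,340:405].reshape(-1,3); g=g[(g[:,2]>.052)&(g[:,2]<.07)]
print(len(g)); c=cv2.minAreaRect((g[:,:2]*1000).astype(np.float32)); print("cheeks",c)
save("top5.png",cv2.resize(p[250:330,335:415],(480,480),interpolation=3))
# line direction of cheeks: separate two clusters
_,l,ce=cv2.kmeans((g[:,:2]*1000).astype(np.float32),2,None,(3,50,.1),5,cv2.KMEANS_PP_CENTERS)
for k in(0,1):
    h=g[l[:,0]==k,:2]; u,S,V=np.linalg.svd(h-h.mean(0)); print(ce[k],len(h),V[0],S/np.sqrt(len(h)))
E
```

```text
tip 19 [-0.0014  0.0189 -0.0957]
302
cheeks ((478.5726013183594, -244.28050231933594), (81.2362060546875, 65.15258026123047), 82.46189880371094)
[ 504.5092  -247.14935] 153 [-0.14376731 -0.98961152] [0.02394144 0.00352833]
[ 453.3471  -240.30841] 149 [0.10886776 0.99405624] [0.02400714 0.00350293]
```

View pics/top5.png

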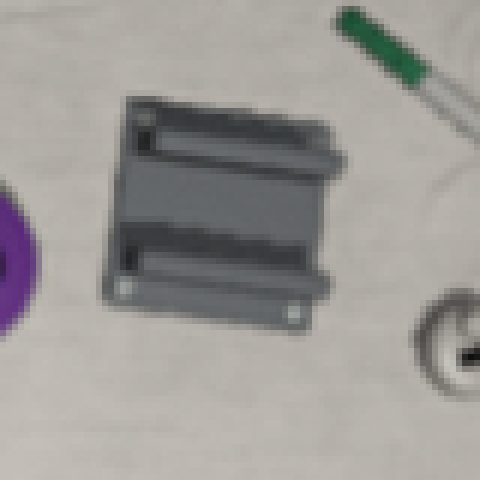

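Plungers lie along about +y, matching the stand's y (0.13, 0.99). Stand centre is about (0.4785, -0.2445). I carry the gauge back and lower to just above the cheeks.

```bash
python3 -m pendant '[[0,-224,0,-246,0,0,0],[0,-224,0,-246,0,0,0],[0,-224,0,-246,0,0,0],[0,-224,0,-246,0,0,0],[0,-224,0,-246,0,0,0],[0,-224,0,-246,0,0,0],[0,-224,0,-246,0,0,0],[0,-224,0,-246,0,0,0],[0,-224,0,-246,0,0,0],[0,-224,0,-246,0,0,0],[0,-224,0,-246,0,0,0],[0,-224,40,-246,0,0,0],[0,-224,80,-246,0,0,0],[0,-224,110,-246,0,0,0],[0,-224,110,-246,0,0,0],[0,-224,110,-246,0,0,0]]'
```

```text
t: 11.93
tool_pos: [0.4801, -0.246, 0.1817]
tool_rot: [0.697, -0.697, -0.119, 0.121]
ft_force: [0.3, -0.4, -1.8]
grip_width: 0.0252
```

```bash
python3 -m pendant '[[0,-1,15,-1,0,0,0],[0,-1,30,-1,0,0,0],[0,-1,40,-1,0,0,0],[0,-1,46,-1,0,0,0],[0,-1,49,-1,0,0,0],[0,-1,49,-1,0,0,0],[0,-1,49,-1,0,0,0]]'; python3 -m pendant '[[0,0,1,0,0,0,0],[0,0,1,0,0,0,0],[0,0,1,0,0,0,0]]'
```

```text
t: 12.52
tool_pos: [0.4801, -0.2485, 0.1345]
tool_rot: [-0.697, 0.697, 0.12, -0.119]
ft_force: [-0.4, -0.2, -4.6]
grip_width: 0.0256
t: 12.77
tool_pos: [0.4795, -0.2484, 0.133]
tool_rot: [-0.697, 0.697, 0.119, -0.119]
ft_force: [-0.3, -0.2, -3.6]
grip_width: 0.0254
```

```bash
python3 -m pendant '[[0,0,1,0,0,0,0],[0,0,1,0,0,0,0],[0,0,1,0,0,0,0]]'; python3 -m pendant '[[0,0,1,0,0,0,0],[0,0,1,0,0,0,0],[0,0,1,0,0,0,0]]'
```

```text
t: 13.02
tool_pos: [0.4792, -0.2483, 0.1315]
tool_rot: [0.697, -0.697, -0.119, 0.119]
ft_force: [0.4, 0.8, -3.2]
grip_width: 0.0251
t: 13.27
tool_pos: [0.4796, -0.2484, 0.1309]
tool_rot: [-0.697, 0.697, 0.119, -0.119]
ft_force: [-0.0, -0.1, -2.1]
grip_width: 0.0252
```

```bash
python3 -m pendant '[[0,0,0.7,0,0,0,0],[0,0,0.7,0,0,0,0],[0,0,0.7,0,0,0,0],[0,0,0.7,0,0,0,0]]'
```

```text
t: 13.6
tool_pos: [0.4797, -0.2485, 0.1304]
tool_rot: [-0.697, 0.697, 0.12, -0.119]
ft_force: [-0.3, 1.0, 1.8]
grip_width: 0.0252
```

Collar is on the cheeks. I release and retreat.

```bash
python3 -m pendant '[[40,0,0,0,0,0,0],[60,0,0,0,0,0,0],[87,0,0,0,0,0,0],[87,0,0,0,0,0,0],[87,0,0,0,0,0,0],[87,0,0,0,0,0,0],[87,0,0,0,0,0,0],[87,0,0,0,0,0,0],[87,0,0,0,0,0,0],[87,0,-30,0,0,0,0],[87,0,-70,0,0,0,0],[87,0,-110,0,0,0,0],[87,0,-150,0,0,0,0],[87,40,-170,0,0,0,0],[87,80,-170,0,0,0,0],[87,80,-170,0,0,0,0],[87,80,-170,0,0,0,0]]'; python3 look.py w5.png gauge_grip gauge; python3 - <<'E'
from h import *
p,d,i=snap("scene");X=cloud(d,i);a=p[150:240,325:415]
q=X[150:200,365:395].reshape(-1,3);q=q[(q[:,2]>.135)&(q[:,2]<.16)];print("handle top",np.percentile(q[:,2],90),np.median(q,0))
b=cv2.cvtColor(cv2.imread("pics/w5.png"),cv2.COLOR_BGR2RGB)[:230,160:420]
save("fin.png",np.hstack([cv2.resize(a,(390,390),interpolation=3),cv2.resize(b,(400,390),interpolation=3)]))
E
```

```text
t: 15.02
tool_pos: [0.5559, -0.2208, 0.2988]
tool_rot: [0.697, -0.697, -0.119, 0.12]
ft_force: [0.2, 1.4, -0.6]
grip_width: 0.087
15.0667 [ 0.5547 -0.2212  0.2987] [[0.943, -0.002, -0.333], [0.333, 0.001, 0.943], [-0.002, -1.0, 0.001]] [-1.2  -0.07 -0.84]
gauge_grip 0.9 [268.0, 98.0, 24.0, 30.0] ztop 0.1453 mean [ 0.4795 -0.2482  0.1434] circ [ 0.4794 -0.2483] 0.0126 rgb [143.  47.  45.]
gauge 0.97 [347.0, 102.0, 66.0, 57.0] ztop 0.1213 mean [ 0.4541 -0.1238  0.12  ] circ [ 0.4539 -0.1231] 0.0131 rgb [109.  46. 112.]
gauge 0.72 [246.0, 84.0, 65.0, 63.0] ztop 0.1446 mean [ 0.4796 -0.2481  0.1433] circ [ 0.4796 -0.2481] 0.0128 rgb [195. 171. 168.]
handle top 0.14593706261647882 [ 0.47654427 -0.24257648  0.14312138]
```

View pics/fin.png

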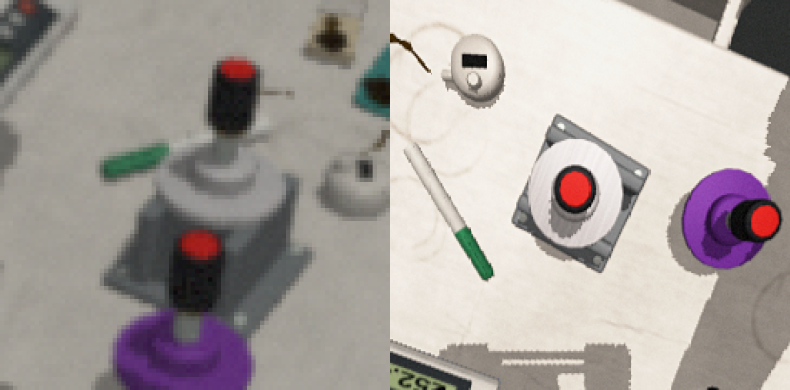

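The gauge stands upright on its stand with the collar flat and the handle up. Its top is at 0.1453, against 0.1452 at the start. I hand the job in.

```bash
python3 -c "
from workcell import order; print(order.sign_off())"
```

```text
the job is handed in; nothing more can be done
None
```

The bore gauge is back on its grey stand, after being set in the nested jar and fully pressed there. I handed the job in at about 15 s.

- **Pressing in the jar:** the handle reached a hard stop about 15–16 mm below first contact. At the stop the force rose from 12 to 18 N with almost no further travel.
- **Drawing out:** I let the handle rise, then drew the gauge straight up. One brass plunger could be seen standing out, pointing roughly along the stand's y.
- **Back on the stand:** the wrist camera showed it upright with the collar flat on both cheeks and the handle up. The handle top was at z = 0.1453 m, against 0.1452 m before the pick. Its position was within 2 mm of where it started.
- **Not checked:** I did not measure the distance between the plunger tips, so the locked size rests on the full press and the one plunger seen. That plunger also measured about 19 mm from the arm's centre line (from 19 pixels). It should be about 24.5 mm in the jar's mouth, but that figure covers the visible brass, not the very end.
- **Other things in the scene:** the arm did not go near the two filled jars, the purple gauge or the green stand.

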